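# Bring the dividing table to its station mark and drop its locking pin home

### The job

The dividing table with the motor flange on it has to be locked at its marked station. Turn the plate clockwise (seen from above) by its upright handle until the raised mark on the rim stands at the pointer on the far side, then take the locking pin from the bench block and let it down into the guide bush of the bridge, where it comes to rest on the plate. Now ease the plate on in the same direction, gently, until the pin drops fully home, and stop there before the plate bears on the pin with more than about 10 N; let go and leave the other things on the bench as they are.

Things in the scene. Friction and masses are not known exactly. Their poses are not given: they have to be found in the camera images.
- fixture: Dividing table, fixed: round grey base, 140 mm, with an upright-axis index plate. Origin under the plate's axis on the bench; +x to the pointer (far side), +y to the bridge (left). Bridge: grey arm 34 mm wide, 56 to 78 mm above the bench, over the plate from a post at the left (y 34 to 110 mm). On the plate's middle a 66 mm flange ring and screw, up to 60 mm above the bench.
- index_plate: The turning steel plate: 133 mm diameter, 14 mm thick, top 50 mm above the bench, origin on its axis at bench height. Six through holes of 11.6 mm, 60 degrees apart, 52 mm from the axis, at angles not measured. Stiff: 0.2 to 0.3 N m, about 5 N at the handle; stays where it is left. It starts 34 to 91 degrees short of the mark, to be turned clockwise seen from above.
- plate_axis (a point): point on the plate's upright axis of rotation at the plate's top face, 50 mm above the bench
- handle_top (a point): Top centre of the plate's black upright handle: round, 18 mm diameter, from 53 to 102 mm above the bench, 52 mm from the plate's axis. It revolves freely on its own spindle, so a gripper need not turn with it. It stands on the right of the table at the start and comes to the near side.
- rim_mark (a point): Outer edge of the one raised mark, an upright rib 4 mm wide, 12 mm high, on the graduated ring round the plate's rim, 73 mm from the axis, 46 mm above the bench; turns with the plate. It is a run-up mark: the station's hole comes under the guide 4 to 26 degrees further clockwise (3.5 to 24 mm at the handle); how far is unknown, the ring being set by eye.
- pointer_tip (a point): Tip of the fixed steel pointer at the far side, 74.5 mm from the axis, 46 mm above the bench, pointing at the rim. Axes as the fixture's: the mark is at the pointer when its y in this frame is 0; y falls as the plate is turned clockwise.
- bush_mouth (a point): Centre of the mouth of the pin's upright guide: a dark steel bush in the bridge, 24 mm diameter, standing 4 mm above it; mouth 82 mm above the bench, 52 mm left of the plate's axis. The mouth is 17 mm wide and tapers in 4 mm to the guide hole, 11.4 mm diameter, that goes right through the bridge; under the bridge a 6 mm gap to the plate
- pin: Loose steel locking pin, about 100 g. Origin on its axis at the underside of the head; z up. Shank below: 10 mm diameter, 44 mm long, chamfered end; knurled head above: 20 mm diameter, 31 mm high. Parked, its origin is 8 mm above the block. In the guide it stands on the plate, origin 12 mm above the bush mouth; fully home the head sits on the bush, 12 mm of shank in the plate.
- bench_block: dark steel block, 54 x 54 x 40 mm, fixed on the bench to the left of the table, origin under its centre; the pin stands in its one large hole, at x +10, y +10 mm, 11.6 mm diameter, 36 mm deep
- coupling: bystander: shaft coupling, 26 mm diameter, 30 mm high
- bearing: bystander: ball bearing lying flat, 35 mm diameter, 11 mm high

How it is judged:
By the outcome, as a careful person would: the job done as asked, in the order asked, and still so for the second after the job is handed in, with the robot touching nothing.
It also fails if it takes over 72 s, if anything falls off the work surface, if the arm or the gripper's body presses on something with over 40 N, if the wrist force passes 120 N, or if a joint passes its speed limit or range.

### The arm

A 6-joint arm with a two-finger parallel gripper is mounted at the origin on a cart in front of the work surface, level with it; the furniture and walls round the work are solid. World frame = base frame: x ahead of the robot, y to its left, z up, the work surface at z = 0. Lengths are in m, angles in degrees, forces in N, time in s.
With the tool pointing down it reaches from about 0.25 to 0.775 m from the base axis. Payload 4 kg.
Tool frame: the origin (TCP) lies at the very end of the fingers, on their centre line; the grasp point (between the pads) lies 19 mm behind it (env.pinch_z is the distance from the TCP to the grasp point, in m); z points along the fingers, y is the line along which they close (so a half turn about z gives the same grasp; the last joint's range is limited). The gripper opens to 85 mm and grips with 20 to 120 N. Pads are 22 mm wide; open, the fingers measure 114 mm over their backs; the gripper's body (76 mm by 85 mm) begins 54 mm behind the grasp point. The pads swing forward as they close: fully open they stand 13 mm farther back than shut.
Start: joints at [-83.085, 4.996, 78.535, -0, 96.463, -5.907], TCP at [0.122, -0.536, 0.231] pointing down, gripper open.
Joint ranges: [-177.83, 177.83], [-43.37, 116.18], [15.69, 146.23], [-61.86, 241.86], [9.47, 152.12], [-147.06, 147.06]. Speed limits (degrees/s): [159.86, 159.86, 180, 180, 180, 180].

### API

Orientations are given as a 3x3 rotation matrix whose columns are the frame's x, y, z axes.
In Python, from bench import state, cams, env, spotter gives the robot as it stands.
- The arm moves only by the tool arm_command, never from a script. Its argument "increments" is a list of rows, each an object of numbers: "dx", "dy", "dz": the shift along the tool's x, y, z in mm; "wx", "wy", "wz": the turn, a rotation vector about the tool's x, y, z in degrees. A call has exactly 10 rows; each row shifts and turns the commanded pose from where the row before left it, along the tool's axes as they then stand; what a row does not reach is not made up. A row lasts 1/8 s, in which the tool goes at most 62.5 mm and 10.7 degrees, less where a joint would pass 70% of its speed; a pose out of reach is approached as far as the arm can. A call is refused whole if a number of a shift passes 62.5 or a number of a turn 10.7, either way. A call with a gripper value outside its range is refused whole. "gripper" is the gripper command: -1 is shut, 1 is fully open, values between are in proportion, set as the call begins (left out, the last holds). The fingers move at their own pace and stop on an object; the grip force is fixed at half the most. Time passes only in rows, so rows that do not move let the fingers close, or fill a call up. It gives the time, the measured TCP pose, the force, the opening and the grip force at its end, in the units of the state.
- state(): the state, without advancing time (a new reading comes with each control period).
- cams.capture(name): name is "scene" or "top" or "wrist"; returns (picture, depth): 420x560x3 uint8, red, green, blue; 420x560 float32, m along the optical axis (not along the pixel's ray), 0 where there is no reading.
- cams.camera_model(name): a dict with "fovy" (degrees; the focal length in pixels is half the picture's height over the tangent of half this angle, whatever the lens; pixels are square), "cx", "cy" (the principal point, pixels), "T" (4x4, takes a point from camera to world coordinates). Camera axes: x right, y up, looking along -z (the intrinsics and any distortion apply to the point x, -y, -z); pixel columns grow to the right and rows downward; lengths in m; the calibration is good to about 2 mm. A picture is of the moment at which its call begins: read the wrist's pose just before it. camera_model takes no time and is no camera call; for the wrist camera it gives the pose at the moment of the call.
- env.job_done(): hands the job in; it is judged then, once.
Trained networks look in the newest picture that a camera, given by its name, has taken for a name from the list of things; names that differ only in an ending like _2 or _b are one class to them, and where a whole thing is asked for, a point or a joint stands for the part that bears it (a point fixed in the world has none). Each returns a list of dicts, best first, with "score" (0 to 1); they miss things now and then, are a little off and sometimes report something else, mostly with a low value. They report only what shows in the picture. A call takes as long as a camera call.
- spotter.masks_of(label, camera): "mask" (420x560 bool, what is visible of it) and "position" ([column, row] in pixels, amid what is visible of it).
The state is a dict: "clock": time; "joint_positions": joint angles; "joint_velocities": joint speeds; "tau": joint torques, N m; "tool_pos": TCP position; "tcp_rot": TCP orientation; "ft_force": force on the tool from outside, world axes, zero at the start; "moment": the same for the moment, N m; "gripper_width": finger opening in m; "grip_force": force on a finger pad.
Only numpy, scipy, OpenCV 4.12 (cv2) and the standard library are available. Lean on these libraries where they do the work, as an engineer would, in place of code of your own. Each camera call takes 0.05 s, during which the arm holds its last target. There are 200 camera calls.

## Working session

There is one attempt and no reset: what is moved stays moved. The work goes in short steps, Python scripts to look and compute and a tool call to move; the robot and the scene stay as the last step left them, time stands still between calls to the robot, and variables do not carry over. Pictures are saved under pics/ and viewed, at most 10 in all, crops included, and the job is handed in when it is done.

Besides the shell and the picture viewer there is one more tool, called after "Call:" by a JSON object that holds its "fn" and its "kwargs". arm_command: Moves the arm, as the interface text tells. Its arguments: {"type":"object","properties":{"increments":{"type":"array","items":{"type":"object","properties":{"dx":{"type":"number"},"dy":{"type":"number"},"dz":{"type":"number"},"wx":{"type":"number"},"wy":{"type":"number"},"wz":{"type":"number"}}}},"gripper":{"type":"number"}},"required":["increments"]}

```bash
mkdir -p pics; cat > h.py <<'E'
import numpy as np, cv2
from bench import state, cams, env, spotter
def cam(name):
    img,d=cams.capture(name); return img,d,cams.camera_model(name)
def world(m,d,c,r,shape=(420,560)):
    f=shape[0]/2/np.tan(np.radians(m['fovy'])/2); z=d
    p=np.stack([(c-m['cx'])/f*z,-(r-m['cy'])/f*z,-z,np.ones_like(z)],-1)
    return (p@np.array(m['T']).T)[...,:3]
def cloud(m,d):
    r,c=np.mgrid[0:420,0:560].astype(float); return world(m,d.astype(float),c,r)
def pix(m,p):
    f=210/np.tan(np.radians(m['fovy'])/2); T=np.linalg.inv(np.array(m['T']))
    q=(T@np.r_[p,1])[:3]; return m['cx']+f*q[0]/-q[2], m['cy']-f*q[1]/-q[2]
E
ls; python3 - <<'E'
from h import *
np.set_printoptions(precision=4,suppress=True)
ims=[]
for n in ['top','scene']:
    img,d,m=cam(n); print(n,{k:v for k,v in m.items()})
    P=cloud(m,d); ims.append(img)
    for l in ['fixture','index_plate','handle_top','rim_mark','pointer_tip','bush_mouth','pin','bench_block','coupling','bearing','plate_axis']:
        for o in spotter.masks_of(l,n)[:1]:
            k=o['mask']&(d>0); q=P[k]
            if len(q)==0: print(l,'nodepth');continue
            top=np.percentile(q[:,2],98); t=q[q[:,2]>top-.004]
            c,r=o['position']; print(l,round(o['score'],2),np.round(o['position'],1),k.sum(),'at',P[int(r),int(c)],'top',top,'mid',(t.min(0)+t.max(0))/2,'med',np.median(t,0))
    cv2.imwrite(f'pics/{n}0.png',img[...,::-1])
s=state();print(s)
E
```

```text
h.py
pics
top {'fovy': 57.673263941741624, 'cx': 286.9762506660565, 'cy': 210.217749630222, 'T': array([[-0.0186,  0.984 , -0.177 ,  0.4521],
       [-0.9998, -0.0165,  0.0135, -0.0201],
       [ 0.0103,  0.1772,  0.9841,  0.9169],
       [ 0.    ,  0.    ,  0.    ,  1.    ]])}
fixture 0.61 [306.3 191.4] 3516 at [ 0.6517 -0.0768  0.0548] top 0.08370343429071321 mid [ 0.6399 -0.064   0.0922] med [ 0.6469 -0.0436  0.082 ]
index_plate 0.95 [312.4 182.9] 2499 at [ 0.6732 -0.0915  0.054 ] top 0.09400771850926286 mid [ 0.6525 -0.1396  0.0975] med [ 0.6512 -0.1401  0.1004]
handle_top 0.37 [304.8 192.2] 3563 at [ 0.6495 -0.0721  0.0546] top 0.08362481668373466 mid [ 0.6399 -0.064   0.0922] med [ 0.6469 -0.0434  0.0818]
rim_mark 0.55 [306.1 214.3] 235 at [ 0.5984 -0.0756  0.0507] top 0.0520405400178591 mid [ 0.6511 -0.0892  0.0504] med [ 0.6134 -0.0882  0.0496]
pointer_tip 0.82 [309.6 191.1] 3464 at [ 0.6511 -0.0836  0.0571] top 0.08376368863991841 mid [ 0.6399 -0.064   0.0922] med [ 0.6468 -0.0437  0.082 ]
bush_mouth 0.71 [306.3 191.5] 3467 at [ 0.6517 -0.0768  0.0548] top 0.0837609524620110
[... 2211 characters left out ...]
2] 3808 at [ 0.6304 -0.0159  0.0768] top 0.0815654659477559 mid [ 0.6385 -0.0595  0.0893] med [ 0.6434 -0.031   0.0794]
{'clock': 1.2, 'joint_positions': array([-83.083 ,   4.997 ,  78.5346,  -0.0001,  96.4625,  -5.9069]), 'joint_velocities': array([-0.0522, -0.0158, -0.0363,  0.0009,  0.0225, -0.0041]), 'tau': array([  0.0002, -35.1723, -31.3466,  -0.0003,   0.0005,  -0.    ]), 'tool_pos': array([ 0.1221, -0.5363,  0.2313]), 'tcp_rot': array([[ 0.9751,  0.222 ,  0.    ],
       [ 0.222 , -0.9751, -0.0001],
       [-0.    ,  0.0001, -1.    ]]), 'ft_force': array([-1.0199, -0.2001,  0.1886]), 'moment': array([-0.0418, -0.0116,  0.0138]), 'grip_force': 0.0, 'gripper_width': 0.0857599112248532}
```

```bash
python3 - <<'E'
from h import *
a=cv2.imread('pics/top0.png')[135:235,250:400]; b=cv2.imread('pics/scene0.png')[140:290,150:400]
a=cv2.resize(a,None,fx=4,fy=4,interpolation=2)
b=cv2.resize(b,None,fx=3.2,fy=3.2,interpolation=2)
cv2.imwrite('pics/a.png',a);cv2.imwrite('pics/b.png',b)
np.set_printoptions(precision=4,suppress=True)
# fit axis: base round; use points in bridge/ bush from scene and top
for n in ['top','scene']:
    img,d,m=cam(n); P=cloud(m,d); q=P.reshape(-1,3)
    k=(abs(q[:,0]-.65)<.12)&(abs(q[:,1]+.08)<.14)
    for lo,hi in [(.046,.053),(.056,.064),(.074,.0795),(.0805,.087),(.095,.106)]:
        t=q[k&(q[:,2]>lo)&(q[:,2]<hi)]; print(n,lo,len(t),t.min(0),t.max(0),np.median(t,0))
E
```

```text
top 0.046 1727 [ 0.5302 -0.2189  0.046 ] [0.7679 0.014  0.053 ] [ 0.6574 -0.0966  0.05  ]
top 0.056 462 [ 0.6161 -0.2153  0.056 ] [0.7692 0.0112 0.0639] [ 0.6591 -0.0882  0.0583]
top 0.074 349 [ 0.6178 -0.219   0.074 ] [0.7681 0.0194 0.0795] [ 0.6409 -0.0187  0.0779]
top 0.0805 105 [ 0.6195 -0.218   0.0805] [0.7621 0.0126 0.0869] [ 0.6465 -0.0345  0.0819]
top 0.095 71 [ 0.6454 -0.219   0.0952] [ 0.7694 -0.1335  0.1053] [ 0.6556 -0.1445  0.1006]
scene 0.046 1323 [ 0.531  -0.2184  0.046 ] [0.7689 0.0222 0.053 ] [ 0.6372 -0.0818  0.0491]
scene 0.056 341 [ 0.6124 -0.2178  0.056 ] [0.769  0.0231 0.0639] [ 0.6459 -0.0919  0.0582]
scene 0.074 392 [ 0.6141 -0.2191  0.074 ] [0.7686 0.0226 0.0795] [ 0.6394 -0.0181  0.0771]
scene 0.0805 100 [ 0.6189 -0.22    0.0805] [0.7692 0.0137 0.0869] [ 0.6482 -0.1302  0.082 ]
scene 0.095 91 [ 0.6432 -0.22    0.0951] [ 0.7693 -0.1311  0.1059] [ 0.7469 -0.2001  0.0996]
```

View pics/a.png

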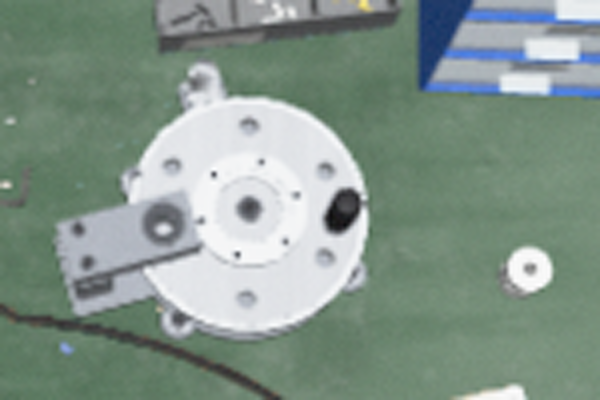

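View pics/b.png

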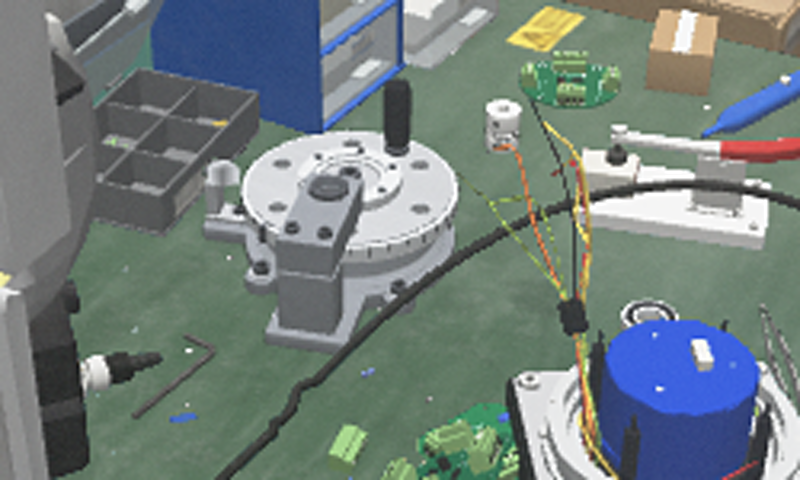

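```bash
python3 - <<'E'
from h import *
np.set_printoptions(precision=4,suppress=True)
from scipy.optimize import fsolve
def ray(m,c,r,z):
    o=np.array(m['T'])[:3,3]; p=world(m,np.float64(1),np.float64(c),np.float64(r)); v=p-o
    return o+v*(z-o[2])/v[2]
for n,L in dict(top=dict(ax=(249,208,.06),bush=(165,221,.082),hand=(348,200,.102),h1=(249,125,.05),h2=(172,166,.05),h3=(326,170,.05),h4=(325,257,.05),h5=(247,298,.05)),
  scene=dict(ax=(352,170,.06),bush=(328,185,.082),hand=(397,84,.102),h3=(282,163,.05),h4=(354,144,.05),h5=(455-34,208,.05))).items():
    m=cams.camera_model(n)
    for k,(x,y,z) in L.items():
        c,r=(250+x/4,135+y/4) if n=='top' else (150+x/3.2,140+y/3.2)
        print(n,k,ray(m,c-.4,r-.4,z))
m=cams.camera_model('wrist'); s=state()
T=np.eye(4);T[:3,:3]=s['tcp_rot'];T[:3,3]=s['tool_pos'];print(np.linalg.inv(T)@np.array(m['T']),m['fovy'])
E
```

```text
top ax [ 0.6607 -0.0903  0.06  ]
top bush [ 0.6486 -0.0411  0.082 ]
top hand [ 0.6542 -0.1415  0.102 ]
top h1 [ 0.7135 -0.0926  0.05  ]
top h2 [ 0.6892 -0.0467  0.05  ]
top h3 [ 0.6854 -0.1371  0.05  ]
top h4 [ 0.6332 -0.1344  0.05  ]
top h5 [ 0.6098 -0.0884  0.05  ]
scene ax [ 0.6569 -0.09    0.06  ]
scene bush [ 0.6445 -0.0374  0.082 ]
scene hand [ 0.6492 -0.1365  0.102 ]
scene h3 [ 0.709  -0.0896  0.05  ]
scene h4 [ 0.6791 -0.1331  0.05  ]
scene h5 [ 0.6048 -0.0852  0.05  ]
[[-0.0003  0.9591  0.2831  0.0721]
 [ 1.      0.      0.0008 -0.0002]
 [ 0.0007  0.2831 -0.9591 -0.1436]
 [ 0.      0.      0.      1.    ]] 62.925620993344786
```

Call:
{"fn": "arm_command", "kwargs": {"increments": [{"dx": 30, "dy": -16, "dz": -30}, {"dx": 50, "dy": -28, "dz": -20}, {"dx": 52, "dy": -30}, {"dx": 52, "dy": -30}, {"dx": 52, "dy": -30}, {"dx": 52, "dy": -30}, {"dx": 52, "dy": -30}, {"dx": 52, "dy": -30}, {"dx": 52, "dy": -30}, {"dx": 52, "dy": -30}], "gripper": 0.0}}

```text
$.increments[0]: bad value
```

```bash
cat > look.py <<'E'
import sys
from h import *
np.set_printoptions(precision=4,suppress=True)
s=state(); print(s['clock'],s['tool_pos'],s['gripper_width'],s['joint_positions'])
img,d,m=cam('wrist'); n=sys.argv[1]
np.savez(f'pics/{n}.npz',d=d,img=img,T=m['T'],fovy=m['fovy'],cx=m['cx'],cy=m['cy'])
cv2.imwrite(f'pics/{n}.png',img[...,::-1])
P=cloud(m,d)
for l in sys.argv[2:]:
    for o in spotter.masks_of(l,'wrist')[:2]:
        k=o['mask']&(d>0); q=P[k]
        if not len(q): print(l,o['score'],o['position']); continue
        top=np.percentile(q[:,2],98); t=q[q[:,2]>top-.004]
        print(l,round(o['score'],2),np.round(o['position'],1),k.sum(),'top',top,'mid',(t.min(0)+t.max(0))/2,'med',np.median(t,0))
E
python3 look.py w1 handle_top rim_mark pointer_tip bush_mouth index_plate
```

```text
1.3 [ 0.1221 -0.5363  0.2313] 0.08547018960663748 [-83.0832   4.9948  78.5366   0.0006  96.4618  -5.9081]
```

View pics/w1.png

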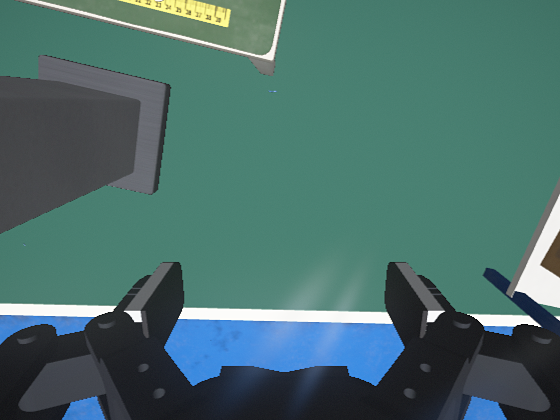

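The move was refused: rows need all six keys. The picture shows only the start place, with the fingers at the bottom (row about 300).

Call:
{"fn": "arm_command", "kwargs": {"increments": [{"dx": 30, "dy": -16, "dz": -30, "wx": 0, "wy": 0, "wz": 0}, {"dx": 50, "dy": -28, "dz": -20, "wx": 0, "wy": 0, "wz": 0}, {"dx": 52, "dy": -30, "dz": 0, "wx": 0, "wy": 0, "wz": 0}, {"dx": 52, "dy": -30, "dz": 0, "wx": 0, "wy": 0, "wz": 0}, {"dx": 52, "dy": -30, "dz": 0, "wx": 0, "wy": 0, "wz": 0}, {"dx": 52, "dy": -30, "dz": 0, "wx": 0, "wy": 0, "wz": 0}, {"dx": 52, "dy": -30, "dz": 0, "wx": 0, "wy": 0, "wz": 0}, {"dx": 52, "dy": -30, "dz": 0, "wx": 0, "wy": 0, "wz": 0}, {"dx": 52, "dy": -30, "dz": 0, "wx": 0, "wy": 0, "wz": 0}, {"dx": 52, "dy": -30, "dz": 0, "wx": 0, "wy": 0, "wz": 0}], "gripper": 0.0}}

```text
clock: 2.85
tool_pos: [0.5439, -0.1478, 0.2815]
tcp_rot: [[0.975, 0.222, 0.001], [0.222, -0.975, -0.001], [0.0, 0.001, -1.0]]
ft_force: [0.2, -0.8, -0.2]
gripper_width: 0.0426
grip_force: 0.0
```

```bash
python3 look.py w2 handle_top rim_mark pointer_tip bush_mouth index_plate
```

```text
2.85 [ 0.5439 -0.1478  0.2815] 0.04260219931003631 [-20.9481   6.4917  71.2613  -0.0211 102.2     56.2201]
handle_top 0.62 [304.6  66. ] 387 top 0.10316817798294492 mid [ 0.6564 -0.1329  0.1015] med [ 0.6563 -0.1328  0.1014]
rim_mark 0.87 [291.7  97.9] 909 top 0.05161243261036889 mid [ 0.6555 -0.0815  0.0501] med [ 0.6326 -0.1161  0.0494]
rim_mark 0.22 [240.7  52.8] 16954 top 0.0942516871431793 mid [ 0.6565 -0.133   0.0978] med [ 0.6558 -0.1328  0.101 ]
pointer_tip 0.63 [240.  54.] 16921 top 0.09429310415681855 mid [ 0.6565 -0.133   0.0978] med [ 0.6558 -0.1328  0.101 ]
bush_mouth 0.58 [243.3  52.6] 16880 top 0.09432740084284404 mid [ 0.6565 -0.133   0.0978] med [ 0.6558 -0.1328  0.101 ]
index_plate 0.78 [259.   58.3] 12414 top 0.10003001510630956 mid [ 0.6563 -0.1328  0.1   ] med [ 0.656  -0.1329  0.1011]
```

View pics/w2.png

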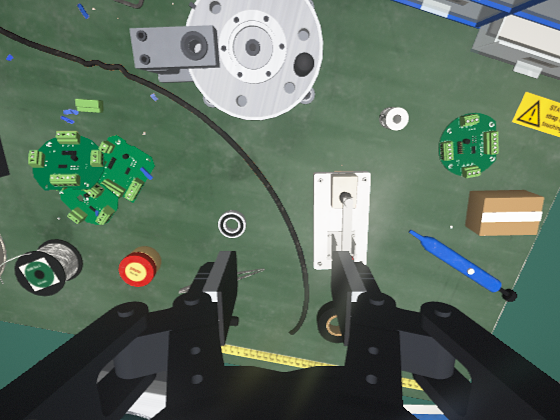

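Call:
{"fn": "arm_command", "kwargs": {"increments": [{"dx": 28, "dy": -10, "dz": 10, "wx": 0, "wy": 0, "wz": 0}, {"dx": 28, "dy": -10, "dz": 15, "wx": 0, "wy": 0, "wz": 0}, {"dx": 28, "dy": -5, "dz": 15, "wx": 0, "wy": 0, "wz": 0}, {"dx": 0, "dy": 0, "dz": 0, "wx": 0, "wy": 0, "wz": 0}, {"dx": 0, "dy": 0, "dz": 0, "wx": 0, "wy": 0, "wz": 0}, {"dx": 0, "dy": 0, "dz": 0, "wx": 0, "wy": 0, "wz": 0}, {"dx": 0, "dy": 0, "dz": 0, "wx": 0, "wy": 0, "wz": 0}, {"dx": 0, "dy": 0, "dz": 0, "wx": 0, "wy": 0, "wz": 0}, {"dx": 0, "dy": 0, "dz": 0, "wx": 0, "wy": 0, "wz": 0}, {"dx": 0, "dy": 0, "dz": 0, "wx": 0, "wy": 0, "wz": 0}]}}

```text
clock: 4.4
tool_pos: [0.619, -0.1062, 0.2413]
tcp_rot: [[0.975, 0.222, -0.0], [0.222, -0.975, -0.0], [-0.0, 0.0, -1.0]]
ft_force: [-0.3, -0.3, -0.1]
gripper_width: 0.0428
grip_force: 0.0
```

```bash
python3 look.py w3 handle_top rim_mark pointer_tip bush_mouth; python3 -c "
import cv2;a=cv2.imread('pics/w3.png')[0:210,130:410];cv2.imwrite('pics/w3c.png',cv2.resize(a,None,fx=2.8,fy=2.8,interpolation=2))"
```

```text
4.4 [ 0.619  -0.1062  0.2413] 0.04284043053036273 [-14.9059  14.9801  65.9042  -0.005   99.1183  62.2651]
handle_top 0.78 [330.6 160.8] 466 top 0.10353783067158592 mid [ 0.6517 -0.1405  0.1019] med [ 0.652  -0.1403  0.1021]
rim_mark 0.92 [269.5  61.5] 858 top 0.05166554714171382 mid [ 0.6588 -0.0897  0.0501] med [ 0.7014 -0.0779  0.0499]
pointer_tip 0.95 [268.9 131.3] 20427 top 0.08462424679813627 mid [ 0.6402 -0.0658  0.0924] med [ 0.6481 -0.0457  0.0834]
bush_mouth 0.82 [269.7 130.7] 20382 top 0.08463442672959987 mid [ 0.6402 -0.0658  0.0924] med [ 0.6481 -0.0457  0.0834]
```

View pics/w3c.png

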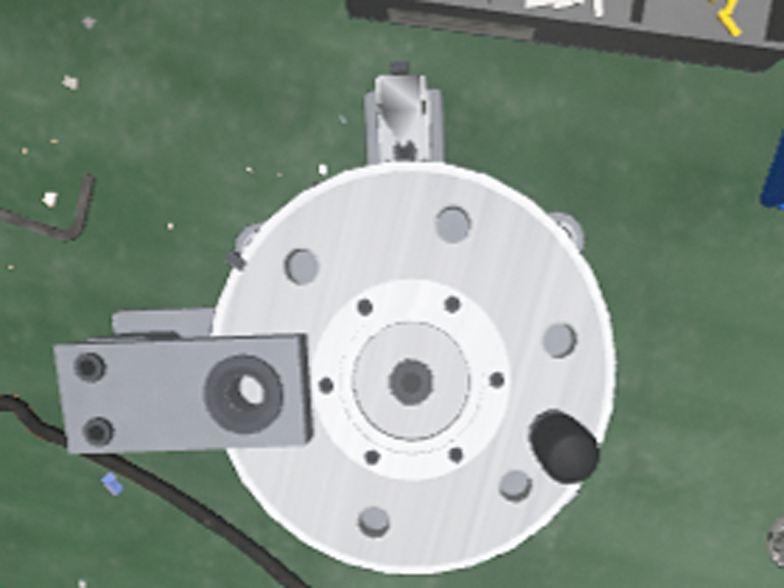

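```bash
cat > clk.py <<'E'
from h import *
np.set_printoptions(precision=4,suppress=True)
def ray(m,c,r,z):
    o=np.array(m['T'])[:3,3]; p=world(m,np.float64(1),np.float64(c),np.float64(r)); v=p-o
    return o+v*(z-o[2])/v[2]
E
python3 - <<'E'
from clk import *
z=np.load('pics/w3.npz'); m={k:z[k] for k in('T','fovy','cx','cy')}
L=dict(ax=(410,382,.06),bush=(245,393,.082),hand=(571,453,.102),mark=(233,258,.046),ptr=(403,153,.046),h1=(453,224,.05),h2=(302,266,.05),h3=(559,341,.05),h4=(515,486,.05),h5=(374,522,.05))
W={k:ray(m,130+(x-.9)/2.8,(y-.9)/2.8,h) for k,(x,y,h) in L.items()}
a=W['ax']
for k,p in W.items():
    v=p-a; print(k,p,'r',np.hypot(*v[:2])*1e3,'ang',np.degrees(np.arctan2(v[1],v[0])))
E
```

```text
ax [ 0.6588 -0.0892  0.06  ] r 0.0 ang 0.0
bush [ 0.6462 -0.0399  0.082 ] r 50.919207711667056 ang 104.36457244280973
hand [ 0.6531 -0.1403  0.102 ] r 51.33285691837186 ang -96.36722098625762
mark [ 0.6843 -0.0225  0.046 ] r 71.42641107784259 ang 69.08518692554357
ptr [ 0.7287 -0.0711  0.046 ] r 72.19900697300382 ang 14.508411598207228
h1 [ 0.7109 -0.092   0.05  ] r 52.12282002902052 ang -2.9999244521502026
h2 [ 0.687  -0.0461  0.05  ] r 51.53062264139715 ang 56.89537715892838
h3 [ 0.6825 -0.1355  0.05  ] r 51.98376830420862 ang -62.943755377845
h4 [ 0.6307 -0.1333  0.05  ] r 52.21417072690425 ang -122.53761023713923
h5 [ 0.6069 -0.0873  0.05  ] r 51.99654481074852 ang 177.85543252830996
```

Call:
{"fn": "arm_command", "kwargs": {"increments": [{"dx": 13, "dy": 21, "dz": 10, "wx": 0, "wy": 0, "wz": 0}, {"dx": 12.6, "dy": 20, "dz": 20, "wx": 0, "wy": 0, "wz": 0}, {"dx": 0, "dy": 0, "dz": 35, "wx": 0, "wy": 0, "wz": 0}, {"dx": 0, "dy": 0, "dz": 35, "wx": 0, "wy": 0, "wz": 0}, {"dx": 0, "dy": 0, "dz": 35, "wx": 0, "wy": 0, "wz": 0}, {"dx": 0, "dy": 0, "dz": 20, "wx": 0, "wy": 0, "wz": 0}, {"dx": 0, "dy": 0, "dz": 10, "wx": 0, "wy": 0, "wz": 0}, {"dx": 0, "dy": 0, "dz": 8.3, "wx": 0, "wy": 0, "wz": 0}, {"dx": 0, "dy": 0, "dz": 0, "wx": 0, "wy": 0, "wz": 0}, {"dx": 0, "dy": 0, "dz": 0, "wx": 0, "wy": 0, "wz": 0}]}}

```text
clock: 5.9
tool_pos: [0.6538, -0.1408, 0.0694]
tcp_rot: [[0.975, 0.222, 0.002], [0.222, -0.975, -0.001], [0.002, 0.001, -1.0]]
ft_force: [0.1, 0.0, 0.3]
gripper_width: 0.0426
grip_force: 0.0
```

```bash
python3 look.py w4 handle_top
```

```text
5.9 [ 0.6538 -0.1408  0.0694] 0.04264954065902575 [-17.0061  24.2282  73.607   -0.0073  82.0326  60.1714]
handle_top 0.73 [285.  293.6] 2995 top 0.10325858930538333 mid [ 0.6524 -0.1409  0.1018] med [ 0.6533 -0.1408  0.1021]
```

Centred on the handle. Close on it.

Call:
{"fn": "arm_command", "kwargs": {"increments": [{"dx": 0, "dy": 0, "dz": 0, "wx": 0, "wy": 0, "wz": 0}, {"dx": 0, "dy": 0, "dz": 0, "wx": 0, "wy": 0, "wz": 0}, {"dx": 0, "dy": 0, "dz": 0, "wx": 0, "wy": 0, "wz": 0}, {"dx": 0, "dy": 0, "dz": 0, "wx": 0, "wy": 0, "wz": 0}, {"dx": 0, "dy": 0, "dz": 0, "wx": 0, "wy": 0, "wz": 0}, {"dx": 0, "dy": 0, "dz": 0, "wx": 0, "wy": 0, "wz": 0}, {"dx": 0, "dy": 0, "dz": 0, "wx": 0, "wy": 0, "wz": 0}, {"dx": 0, "dy": 0, "dz": 0, "wx": 0, "wy": 0, "wz": 0}, {"dx": 0, "dy": 0, "dz": 0, "wx": 0, "wy": 0, "wz": 0}, {"dx": 0, "dy": 0, "dz": 0, "wx": 0, "wy": 0, "wz": 0}], "gripper": -1}}

```text
clock: 7.25
tool_pos: [0.6535, -0.1412, 0.0687]
tcp_rot: [[0.975, 0.222, 0.001], [0.222, -0.975, -0.001], [0.001, 0.001, -1.0]]
ft_force: [0.3, -2.4, 5.2]
gripper_width: 0.0165
grip_force: 59.2
```

```bash
python3 - <<'E'
from clk import *
A=np.array([.6588,-.0892]); R=state()['tcp_rot'][:2,:2]
import itertools
def p(t,r=.0515): return A+r*np.array([np.cos(np.radians(t)),np.sin(np.radians(t))])
th=np.linspace(-96.4,-96.4-27,6)
th=-96.4-np.arange(0,11)*2.7
for a,b in zip(th,th[1:]): print(np.round(R.T@(p(b)-p(a))*1e3,2))
th=-123.4-np.arange(0,11)*2.7
print()
for a,b in zip(th,th[1:]): print(np.round(R.T@(p(b)-p(a))*1e3,2))
E
```

```text
[-2.27 -0.85]
[-2.23 -0.96]
[-2.18 -1.06]
[-2.13 -1.16]
[-2.07 -1.26]
[-2.01 -1.36]
[-1.94 -1.45]
[-1.87 -1.54]
[-1.8  -1.63]
[-1.72 -1.71]

[-1.64 -1.79]
[-1.55 -1.87]
[-1.46 -1.94]
[-1.37 -2.  ]
[-1.27 -2.07]
[-1.17 -2.12]
[-1.07 -2.18]
[-0.97 -2.22]
[-0.86 -2.27]
[-0.76 -2.31]
```

Call:
{"fn": "arm_command", "kwargs": {"increments": [{"dx": -2.3, "dy": -0.85, "dz": 0, "wx": 0, "wy": 0, "wz": 0}, {"dx": -2.2, "dy": -0.95, "dz": 0, "wx": 0, "wy": 0, "wz": 0}, {"dx": -2.2, "dy": -1.05, "dz": 0, "wx": 0, "wy": 0, "wz": 0}, {"dx": -2.1, "dy": -1.15, "dz": 0, "wx": 0, "wy": 0, "wz": 0}, {"dx": -2.1, "dy": -1.25, "dz": 0, "wx": 0, "wy": 0, "wz": 0}, {"dx": -2.0, "dy": -1.35, "dz": 0, "wx": 0, "wy": 0, "wz": 0}, {"dx": -1.95, "dy": -1.45, "dz": 0, "wx": 0, "wy": 0, "wz": 0}, {"dx": -1.85, "dy": -1.55, "dz": 0, "wx": 0, "wy": 0, "wz": 0}, {"dx": -1.8, "dy": -1.65, "dz": 0, "wx": 0, "wy": 0, "wz": 0}, {"dx": -1.7, "dy": -1.7, "dz": 0, "wx": 0, "wy": 0, "wz": 0}]}}

```text
clock: 8.5
tool_pos: [0.6323, -0.1334, 0.0688]
tcp_rot: [[0.975, 0.222, 0.005], [0.222, -0.975, -0.002], [0.004, 0.003, -1.0]]
ft_force: [4.5, -4.7, 3.5]
gripper_width: 0.0162
grip_force: 58.9
```

```bash
python3 look.py w5 rim_mark handle_top; python3 -c "
from h import *
s=state();v=s['tool_pos'][:2]-np.array([.6588,-.0892]);print(np.hypot(*v),np.degrees(np.arctan2(v[1],v[0])),s['ft_force'])
a=cv2.imread('pics/w5.png');cv2.imwrite('pics/w5c.png',a)"
```

```text
8.5 [ 0.6323 -0.1334  0.0688] 0.016153721664786427 [-16.9221  21.4109  77.5173  -0.0358  80.7636  60.2782]
rim_mark 0.94 [236.   32.2] 4100 top 0.05149257711535527 mid [ 0.6585 -0.0894  0.0801] med [ 0.7047 -0.0884  0.05  ]
handle_top 0.57 [283.4 290.1] 2986 top 0.10324257964256248 mid [ 0.6308 -0.1331  0.1018] med [ 0.6319 -0.1328  0.1021]
0.05150554604640411 -121.74106693906228 [ 3.35626207 -4.26937498  4.02603383]
```

View pics/w5.png

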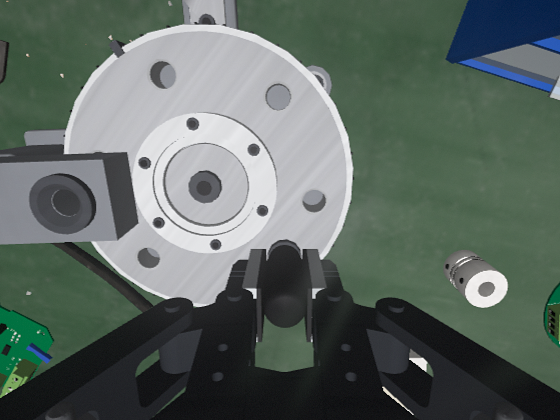

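Call:
{"fn": "arm_command", "kwargs": {"increments": [{"dx": -1.65, "dy": -1.8, "dz": 0, "wx": 0, "wy": 0, "wz": 0}, {"dx": -1.55, "dy": -1.85, "dz": 0, "wx": 0, "wy": 0, "wz": 0}, {"dx": -1.45, "dy": -1.95, "dz": 0, "wx": 0, "wy": 0, "wz": 0}, {"dx": -1.35, "dy": -2.0, "dz": 0, "wx": 0, "wy": 0, "wz": 0}, {"dx": -1.25, "dy": -2.05, "dz": 0, "wx": 0, "wy": 0, "wz": 0}, {"dx": -1.15, "dy": -2.1, "dz": 0, "wx": 0, "wy": 0, "wz": 0}, {"dx": -1.05, "dy": -2.2, "dz": 0, "wx": 0, "wy": 0, "wz": 0}, {"dx": -0.95, "dy": -2.2, "dz": 0, "wx": 0, "wy": 0, "wz": 0}, {"dx": -0.85, "dy": -2.25, "dz": 0, "wx": 0, "wy": 0, "wz": 0}, {"dx": 0, "dy": 0, "dz": 0, "wx": 0, "wy": 0, "wz": 0}]}}

```text
clock: 9.9
tool_pos: [0.6163, -0.1172, 0.0688]
tcp_rot: [[0.975, 0.222, 0.002], [0.222, -0.975, -0.001], [0.002, 0.001, -1.0]]
ft_force: [3.0, -3.2, 5.1]
gripper_width: 0.0164
grip_force: 59.2
```

```bash
python3 look.py w6 handle_top; python3 -c "
from h import *
s=state();v=s['tool_pos'][:2]-np.array([.6588,-.0892]);print(np.hypot(*v),np.degrees(np.arctan2(v[1],v[0])),s['ft_force'])
m=cams.camera_model('wrist')
for r,z in [(.0745,.046),(.073,.046)]:
  print(pix(m,np.array([.6588+r*np.cos(np.radians(14.4)),-.0892+r*np.sin(np.radians(14.4)),z])))
a=cv2.imread('pics/w6.png')[0:110,100:330];cv2.imwrite('pics/w6c.png',cv2.resize(a,None,fx=3.4,fy=3.4,interpolation=2))"
```

```text
9.9 [ 0.6163 -0.1172  0.0688] 0.016392255959926865 [-15.9444  19.2582  80.3752  -0.0051  80.2179  61.2323]
handle_top 0.58 [285.3 287.9] 2888 top 0.10326756198505982 mid [ 0.6152 -0.1169  0.1016] med [ 0.6162 -0.1169  0.1021]
0.05090337546851061 -146.64466541057288 [ 2.96749461 -2.79857039  5.52346886]
(np.float64(237.7934564439857), np.float64(-19.6775642675627))
(np.float64(238.02413074080417), np.float64(-15.649889693746019))
```

View pics/w6c.png

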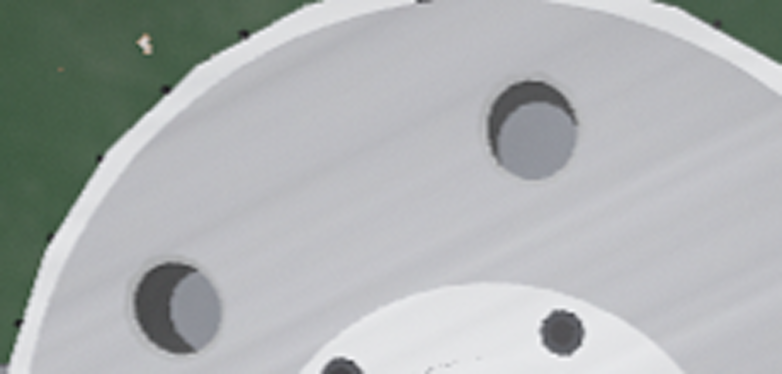

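```bash
python3 - <<'E'
from clk import *
z=np.load('pics/w6.npz'); m={k:z[k] for k in('T','fovy','cx','cy')}
A=np.array([.6588,-.0892])
for x,y in [(532,131),(177,308)]:
    p=ray(m,100+x/3.4-.4,y/3.4-.4,.05)[:2]-A; print(np.hypot(*p),np.degrees(np.arctan2(p[1],p[0])))
z=np.load('pics/w5.npz'); m={k:z[k] for k in('T','fovy','cx','cy')}
for x,y,h in [(114,41,.046),(204,186,.06),(163,75,.05),(279,96,.05),(314,201,.05),(206,18,.046)]:
    p=ray(m,x,y,h)[:2]-A; print(np.hypot(*p),np.degrees(np.arctan2(p[1],p[0])))
E
```

```text
0.05172327006326355 6.696149239966871
0.05158152391763367 67.15219476235566
0.07373162571707013 44.59740614150565
0.0001159554904746364 -112.09051091474403
0.05117595711878357 32.4367960308066
0.052180505956723966 -28.335520710381203
0.05232554440758151 -88.2182660163863
0.07190821460088277 10.772743778808012
```

Call:
{"fn": "arm_command", "kwargs": {"increments": [{"dx": -0.35, "dy": -0.95, "dz": 0, "wx": 0, "wy": 0, "wz": 0}, {"dx": -0.35, "dy": -0.95, "dz": 0, "wx": 0, "wy": 0, "wz": 0}, {"dx": -0.3, "dy": -0.95, "dz": 0, "wx": 0, "wy": 0, "wz": 0}, {"dx": -0.25, "dy": -0.9, "dz": 0, "wx": 0, "wy": 0, "wz": 0}, {"dx": 0, "dy": 0, "dz": 0, "wx": 0, "wy": 0, "wz": 0}, {"dx": 0, "dy": 0, "dz": 0, "wx": 0, "wy": 0, "wz": 0}, {"dx": 0, "dy": 0, "dz": 0, "wx": 0, "wy": 0, "wz": 0}, {"dx": 0, "dy": 0, "dz": 0, "wx": 0, "wy": 0, "wz": 0}, {"dx": 0, "dy": 0, "dz": 0, "wx": 0, "wy": 0, "wz": 0}, {"dx": 0, "dy": 0, "dz": 0, "wx": 0, "wy": 0, "wz": 0}]}}

```text
clock: 11.25
tool_pos: [0.6143, -0.1137, 0.0687]
tcp_rot: [[0.975, 0.222, 0.002], [0.222, -0.975, -0.0], [0.002, 0.001, -1.0]]
ft_force: [3.3, -2.7, 5.2]
gripper_width: 0.0161
grip_force: 59.2
```

Call:
{"fn": "arm_command", "kwargs": {"increments": [{"dx": 0, "dy": 0, "dz": 0, "wx": 0, "wy": 0, "wz": 0}, {"dx": 0, "dy": 0, "dz": 0, "wx": 0, "wy": 0, "wz": 0}, {"dx": 0, "dy": 0, "dz": 0, "wx": 0, "wy": 0, "wz": 0}, {"dx": 0, "dy": 0, "dz": 0, "wx": 0, "wy": 0, "wz": 0}, {"dx": 0, "dy": 0, "dz": -20, "wx": 0, "wy": 0, "wz": 0}, {"dx": 0, "dy": 0, "dz": -35, "wx": 0, "wy": 0, "wz": 0}, {"dx": 10, "dy": -3, "dz": -40, "wx": 0, "wy": 0, "wz": 0}, {"dx": 10, "dy": -5, "dz": -25, "wx": 0, "wy": 0, "wz": 0}, {"dx": 0, "dy": 0, "dz": 0, "wx": 0, "wy": 0, "wz": 0}, {"dx": 0, "dy": 0, "dz": 0, "wx": 0, "wy": 0, "wz": 0}], "gripper": 0.0}}

```text
clock: 12.5
tool_pos: [0.6305, -0.1015, 0.1874]
tcp_rot: [[0.975, 0.222, -0.001], [0.222, -0.975, -0.0], [-0.001, -0.0, -1.0]]
ft_force: [-0.5, 0.0, -0.2]
gripper_width: 0.0427
grip_force: 0.0
```

```bash
python3 look.py w7 handle_top;  python3 -c "
from h import *
m=cams.camera_model('wrist')
c,r=pix(m,np.array([.731,-.0707,.046]));print(c,r); c=int(c)-60;r=max(0,int(r)-40)
print(c,r);a=cv2.imread('pics/w7.png')[0:210,130:410];cv2.imwrite('pics/w7c.png',cv2.resize(a,None,fx=2.8,fy=2.8,interpolation=2))"
```

```text
12.5 [ 0.6305 -0.1015  0.1874] 0.04267520877419959 [-14.2172  17.0226  69.447   -0.0217  93.6017  62.9625]
handle_top 0.76 [294.7 227.9] 766 top 0.10241343947841154 mid [ 0.6127 -0.1134  0.1012] med [ 0.6132 -0.113   0.1012]
274.78097517530125 57.13225833783784
214 17
```

View pics/w7c.png

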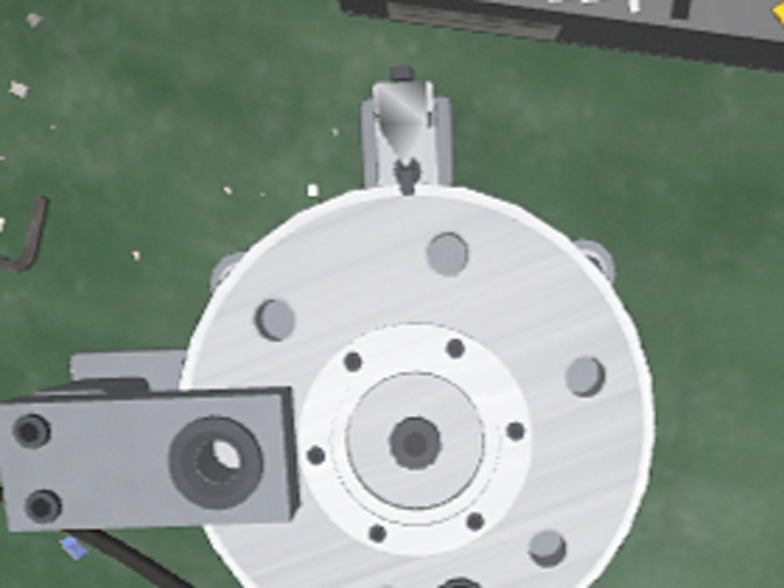

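```bash
python3 - <<'E'
from clk import *
z=np.load('pics/w7.npz'); m={k:z[k] for k in('T','fovy','cx','cy')}
A=None
for n,x,y,h in [('ax',414,443,.06),('mark',407,186,.046),('mark52',407,190,.052),('ptr',406,157,.046),('bush',219,462,.082),('h',448,253,.05),('h2',275,320,.05),('h3',586,377,.05),('hidden via bush edge',219,462,.082)]:
    p=ray(m,130+(x-.9)/2.8,(y-.9)/2.8,h)[:2]
    if A is None: A=p; print(A)
    p=p-A;print(n,p+A,np.hypot(*p),np.degrees(np.arctan2(p[1],p[0])))
m=cams.camera_model('top'); img,d,_=cam('top'); P=cloud(m,d)
for c in ['pin','bench_block']:
    o=spotter.masks_of(c,'top')[:1]
    for o in o: print(c,o['score'],o['position'])
m=cams.camera_model('scene')
E
```

```text
[ 0.6584 -0.0893]
ax [ 0.6584 -0.0893] 0.0 0.0
mark [ 0.7251 -0.0723] 0.06876997351316994 14.327002753864017
mark52 [ 0.7236 -0.0727] 0.067200765769985 14.236916667495947
ptr [ 0.7322 -0.0704] 0.07614858862213252 14.3432871609187
bush [ 0.6458 -0.0405] 0.05035605312750339 104.54148582303316
h [ 0.7104 -0.0872] 0.05198657678950895 2.2971487046673222
h2 [ 0.6821 -0.0437] 0.05136403157349267 62.535989509901405
h3 [ 0.6863 -0.1333] 0.052145381314642004 -57.702639269091826
hidden via bush edge [ 0.6458 -0.0405] 0.05035605312750339 104.54148582303316
pin 0.41 [169.7, 271.9]
bench_block 0.94 [179.0, 272.5]
```

Call:
{"fn": "arm_command", "kwargs": {"increments": [{"dx": -5, "dy": -25, "dz": -15, "wx": 0, "wy": 0, "wz": 0}, {"dx": -12, "dy": -42, "dz": -15, "wx": 0, "wy": 0, "wz": 0}, {"dx": -13, "dy": -45, "dz": 0, "wx": 0, "wy": 0, "wz": 0}, {"dx": -13, "dy": -45, "dz": 0, "wx": 0, "wy": 0, "wz": 0}, {"dx": -13, "dy": -45, "dz": 0, "wx": 0, "wy": 0, "wz": 0}, {"dx": -13, "dy": -45, "dz": 0, "wx": 0, "wy": 0, "wz": 0}, {"dx": -13, "dy": -45, "dz": 10, "wx": 0, "wy": 0, "wz": 0}, {"dx": -13, "dy": -45, "dz": 20, "wx": 0, "wy": 0, "wz": 0}, {"dx": -5, "dy": -15, "dz": 0, "wx": 0, "wy": 0, "wz": 0}, {"dx": 0, "dy": 0, "dz": 0, "wx": 0, "wy": 0, "wz": 0}]}}

```text
clock: 14.0
tool_pos: [0.4552, 0.2204, 0.1891]
tcp_rot: [[0.975, 0.224, 0.002], [0.224, -0.975, -0.0], [0.002, 0.0, -1.0]]
ft_force: [0.6, -0.3, 0.2]
gripper_width: 0.0429
grip_force: 0.0
```

```bash
python3 look.py w8 pin bench_block
```

```text
14.0 [0.4552 0.2204 0.1891] 0.04294431099428909 [19.437  -0.023  88.5398 -0.0359 91.3919 96.481 ]
pin 0.81 [278.8 164. ] 689 top 0.08159208347488082 mid [0.4815 0.2296 0.0801] med [0.4819 0.2297 0.08  ]
bench_block 0.71 [298.6 171.1] 3361 top 0.042637088058820494 mid [0.4748 0.2177 0.0413] med [0.4741 0.2131 0.0412]
```

View pics/w8.png

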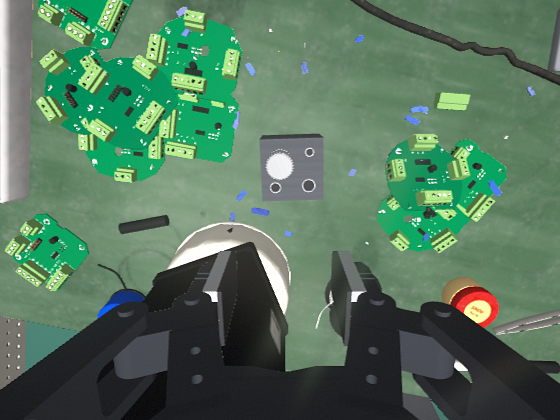

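```bash
python3 - <<'E'
from clk import *
z=np.load('pics/w8.npz'); m={k:z[k] for k in('T','fovy','cx','cy')}
P=cloud(m,z['d'])
for n in ('w','top','scene'):
    if n!='w': img,d,m=cam(n); P=cloud(m,d)
    q=P.reshape(-1,3)
    for x0 in (.36,.39,.42,.45,.5):
        out=[]
        for y0 in (.14,.17,.2,.23,.26,.29):
            k=(q[:,0]>=x0)&(q[:,0]<x0+.03)&(q[:,1]>=y0)&(q[:,1]<y0+.03)&(q[:,2]<.17)
            out.append(round(np.percentile(q[k,2],97),3) if k.sum()>5 else 0)
        print(n,x0,out)
E
```

```text
w 0.36 [np.float64(0.002), np.float64(0.043), np.float64(0.164), np.float64(0.166), np.float64(0.116), np.float64(0.118)]
w 0.39 [np.float64(0.002), np.float64(0.002), np.float64(0.047), np.float64(0.166), np.float64(0.047), np.float64(0.003)]
w 0.42 [np.float64(0.002), np.float64(0.002), np.float64(0.042), np.float64(0.041), np.float64(0.003), np.float64(0.003)]
w 0.45 [np.float64(0.003), np.float64(0.042), np.float64(0.08), np.float64(0.08), np.float64(0.005), np.float64(0.018)]
w 0.5 [np.float64(0.002), np.float64(0.011), np.float64(0.042), np.float64(0.003), np.float64(0.02), np.float64(0.033)]
top 0.36 [np.float64(0.041), np.float64(0.042), np.float64(0.165), 0, 0, 0]
top 0.39 [np.float64(0.003), np.float64(0.003), np.float64(0.051), np.float64(0.163), np.float64(0.042), np.float64(0.003)]
top 0.42 [np.float64(0.003), np.float64(0.003), np.float64(0.04), np.float64(0.04), np.float64(0.003), np.float64(0.003)]
top 0.45 [np.float64(0.003), np.float64(0.042), np.float64(0.043), np.float64(0.043), 0, 0]
top 0.5 [np.float64(0.003), np.float64(0.031), np.float64(0.042), np.float64(0.003), np.float64(0.019), np.float64(0.032)]
scene 0.36 [0, 0, 0, np.float64(0.168), np.float64(0.164), np.float64(0.161)]
scene 0.39 [0, 0, np.float64(0.002), np.float64(0.163), np.float64(0.046), np.float64(0.001)]
scene 0.42 [np.float64(0.001), np.float64(0.002), np.float64(0.04), np.float64(0.04), np.float64(0.002), np.float64(0.001)]
scene 0.45 [np.float64(0.001), np.float64(0.041), np.float64(0.078), np.float64(0.077), np.float64(0.003), np.float64(0.016)]
scene 0.5 [np.float64(0.001), np.float64(0.002), np.float64(0.001), np.float64(0.001), np.float64(0.018), np.float64(0.031)]
```

```bash
python3 - <<'E'
from clk import *
for n in ('scene','top'):
    img,d,m=cam(n); q=cloud(m,d).reshape(-1,3)
    k=(abs(q[:,1]-.23)<.09)&(q[:,0]>.25)&(q[:,0]<.44)&(q[:,2]>.1)
    t=q[k]; print(n,len(t))
    for a in np.arange(.25,.45,.02):
        s=t[(t[:,0]>=a)&(t[:,0]<a+.02)]
        if len(s): print(round(a,2),len(s),s[:,2].min(),np.percentile(s[:,2],[50,90]),s[:,1].min(),s[:,1].max())
E
python3 -c "
import cv2;a=cv2.imread('pics/scene0.png');cv2.imwrite('pics/s0c.png',a)"
```

```text
scene 33363
0.25 1608 0.21211058281196404 [0.5077 0.5263] 0.17070725337315817 0.27119456525005836
0.27 3223 0.10001890024210236 [0.4789 0.5215] 0.1723177871576983 0.28405902362135577
0.29 4142 0.1001757588763037 [0.2398 0.5176] 0.2183570588033587 0.2976128349852036
0.31 4675 0.10011376933827354 [0.2529 0.5148] 0.18597031282942322 0.31099347879070627
0.33 4548 0.10000169940487347 [0.261  0.5139] 0.219267782771982 0.31994301675853887
0.35 3247 0.10008711689588112 [0.4698 0.5171] 0.23190054038991648 0.3198498384863874
0.37 2625 0.10012460640031473 [0.4804 0.518 ] 0.22105112380834796 0.29699287256144025
0.39 2102 0.10037603025471875 [0.4916 0.5194] 0.2095306402076813 0.26958217440078935
0.41 4116 0.28155932529053085 [0.432  0.5121] 0.19569085393232977 0.28139612158007954
0.43 3077 0.1941311751536195 [0.3934 0.5038] 0.2031210205635075 0.28593290481867883
top 12123
0.29 10 0.10194278686211522 [0.4737 0.4756] 0.19781366698727873 0.21549775140721245
0.31 946 0.10067182306596045 [0.4878 0.5178] 0.1403218436009743 0.30444085092460554
0.33 1896 0.10000750442928519 [0.5085 0.5501] 0.18470038518507062 0.3176673592479501
0.35 1828 0.10035192931742498 [0.5123 0.5506] 0.1400733349940116 0.3192649180306584
0.37 1761 0.10062410744359473 [0.5151 0.5511] 0.14004860780342157 0.23945377789565675
0.39 1907 0.1009137879230223 [0.5201 0.5522] 0.1400087353903254 0.24567052582355986
0.41 2301 0.3209983455280805 [0.5349 0.553 ] 0.14171046719540462 0.2487357431816271
0.43 1474 0.3210603018960422 [0.5428 0.5535] 0.14926388954731026 0.24450034322621117
```

View pics/s0c.png

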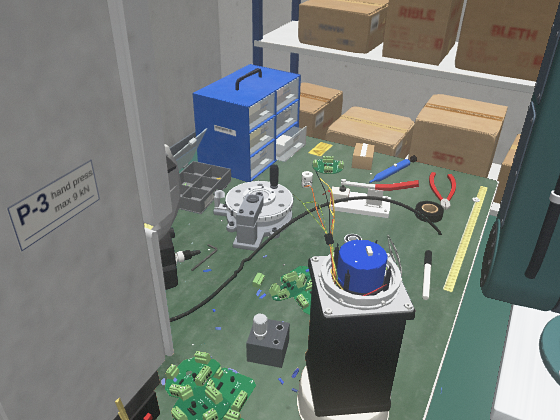

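Call:
{"fn": "arm_command", "kwargs": {"increments": [{"dx": 14, "dy": -1.6, "dz": 0, "wx": 0, "wy": 0, "wz": 0}, {"dx": 13.7, "dy": -1.6, "dz": 5, "wx": 0, "wy": 0, "wz": 0}, {"dx": 0, "dy": 0, "dz": 25, "wx": 0, "wy": 0, "wz": 0}, {"dx": 0, "dy": 0, "dz": 30, "wx": 0, "wy": 0, "wz": 0}, {"dx": 0, "dy": 0, "dz": 30, "wx": 0, "wy": 0, "wz": 0}, {"dx": 0, "dy": 0, "dz": 25, "wx": 0, "wy": 0, "wz": 0}, {"dx": 0, "dy": 0, "dz": 15, "wx": 0, "wy": 0, "wz": 0}, {"dx": 0, "dy": 0, "dz": 10, "wx": 0, "wy": 0, "wz": 0}, {"dx": 0, "dy": 0, "dz": 0, "wx": 0, "wy": 0, "wz": 0}, {"dx": 0, "dy": 0, "dz": 0, "wx": 0, "wy": 0, "wz": 0}]}}

```text
clock: 15.6
tool_pos: [0.4826, 0.2292, 0.049]
tcp_rot: [[0.975, 0.222, 0.002], [0.222, -0.975, 0.001], [0.002, -0.0, -1.0]]
ft_force: [-0.1, -0.2, -0.2]
gripper_width: 0.0425
grip_force: 0.0
```

```bash
python3 look.py w9 pin
```

```text
15.6 [0.4826 0.2292 0.049 ] 0.04245103239631582 [19.3247  9.182  95.2388 -0.0055 75.4607 96.5027]
pin 0.55 [279.6 293.2] 3312 top 0.08096681592011892 mid [0.4814 0.2306 0.0795] med [0.4823 0.2307 0.0799]
```

Call:
{"fn": "arm_command", "kwargs": {"increments": [{"dx": 0, "dy": -1, "dz": 1, "wx": 0, "wy": 0, "wz": 0}, {"dx": 0, "dy": 0, "dz": 0, "wx": 0, "wy": 0, "wz": 0}, {"dx": 0, "dy": 0, "dz": 0, "wx": 0, "wy": 0, "wz": 0}, {"dx": 0, "dy": 0, "dz": 0, "wx": 0, "wy": 0, "wz": 0}, {"dx": 0, "dy": 0, "dz": 0, "wx": 0, "wy": 0, "wz": 0}, {"dx": 0, "dy": 0, "dz": 0, "wx": 0, "wy": 0, "wz": 0}, {"dx": 0, "dy": 0, "dz": 0, "wx": 0, "wy": 0, "wz": 0}, {"dx": 0, "dy": 0, "dz": 0, "wx": 0, "wy": 0, "wz": 0}, {"dx": 0, "dy": 0, "dz": 0, "wx": 0, "wy": 0, "wz": 0}, {"dx": 0, "dy": 0, "dz": 0, "wx": 0, "wy": 0, "wz": 0}], "gripper": -1}}

```text
clock: 16.95
tool_pos: [0.482, 0.2301, 0.0476]
tcp_rot: [[0.975, 0.222, 0.001], [0.222, -0.975, 0.0], [0.001, -0.0, -1.0]]
ft_force: [-0.2, -0.1, 5.6]
gripper_width: 0.0184
grip_force: 58.5
```

Call:
{"fn": "arm_command", "kwargs": {"increments": [{"dx": 0, "dy": 0, "dz": -3, "wx": 0, "wy": 0, "wz": 0}, {"dx": 0, "dy": 0, "dz": -6, "wx": 0, "wy": 0, "wz": 0}, {"dx": 0, "dy": 0, "dz": -10, "wx": 0, "wy": 0, "wz": 0}, {"dx": 0, "dy": 0, "dz": -20, "wx": 0, "wy": 0, "wz": 0}, {"dx": 0, "dy": 0, "dz": -25, "wx": 0, "wy": 0, "wz": 0}, {"dx": 0, "dy": 0, "dz": -30, "wx": 0, "wy": 0, "wz": 0}, {"dx": 0, "dy": 0, "dz": -30, "wx": 0, "wy": 0, "wz": 0}, {"dx": 0, "dy": 0, "dz": -16, "wx": 0, "wy": 0, "wz": 0}, {"dx": 0, "dy": 0, "dz": 0, "wx": 0, "wy": 0, "wz": 0}, {"dx": 0, "dy": 0, "dz": 0, "wx": 0, "wy": 0, "wz": 0}]}}

```text
clock: 18.2
tool_pos: [0.4808, 0.2296, 0.1854]
tcp_rot: [[0.975, 0.222, -0.003], [0.222, -0.975, -0.001], [-0.003, 0.0, -1.0]]
ft_force: [-0.5, 0.9, -1.6]
gripper_width: 0.0186
grip_force: 58.6
```

```bash
python3 look.py w10 pin
```

```text
18.2 [0.4808 0.2296 0.1854] 0.01856387845489502 [19.4327  3.701  85.1225 -0.0082 91.344  96.6099]
pin 0.87 [280.2 289.9] 3719 top 0.2183314900559349 mid [0.48   0.2302 0.2179] med [0.4812 0.2301 0.2172]
```

Call:
{"fn": "arm_command", "kwargs": {"increments": [{"dx": 6, "dy": 18, "dz": 0, "wx": 0, "wy": 0, "wz": 0}, {"dx": 13, "dy": 38, "dz": 0, "wx": 0, "wy": 0, "wz": 0}, {"dx": 15, "dy": 45, "dz": 0, "wx": 0, "wy": 0, "wz": 0}, {"dx": 15, "dy": 45, "dz": 0, "wx": 0, "wy": 0, "wz": 0}, {"dx": 15, "dy": 45, "dz": 0, "wx": 0, "wy": 0, "wz": 0}, {"dx": 15, "dy": 45, "dz": 0, "wx": 0, "wy": 0, "wz": 0}, {"dx": 15, "dy": 40, "dz": 0, "wx": 0, "wy": 0, "wz": 0}, {"dx": 7.3, "dy": 23, "dz": 0, "wx": 0, "wy": 0, "wz": 0}, {"dx": 0, "dy": 0, "dz": 20, "wx": 0, "wy": 0, "wz": 0}, {"dx": 0, "dy": 0, "dz": 20, "wx": 0, "wy": 0, "wz": 0}]}}

```text
clock: 19.55
tool_pos: [0.6467, -0.0396, 0.146]
tcp_rot: [[0.975, 0.222, -0.0], [0.222, -0.975, 0.0], [-0.0, -0.0, -1.0]]
ft_force: [0.2, 0.4, -0.4]
gripper_width: 0.0183
grip_force: 58.7
```

```bash
python3 look.py w11 pin
```

```text
19.55 [ 0.6467 -0.0396  0.146 ] 0.0182621602055213 [-8.5218 19.0911 71.5278  0.0075 89.4075 68.6798]
pin 0.91 [282.8 286.9] 3771 top 0.17504232246903717 mid [ 0.6443 -0.0384  0.1744] med [ 0.6452 -0.0383  0.1739]
```

View pics/w11.png

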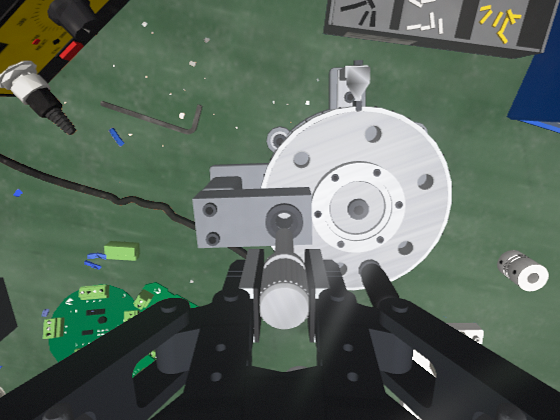

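```bash
python3 - <<'E'
from clk import *
z=np.load('pics/w11.npz'); m={k:z[k] for k in('T','fovy','cx','cy')}
for n,x,y,h in [('ax',358,208.5,.06),('mouth',285,216,.082),('tip?',286,238,.1024),('head',284.5,306,.177)]:
    print(n,ray(m,x,y,h))
print(state()['tool_pos'])
E
```

```text
ax [ 0.6579 -0.0875  0.06  ]
mouth [ 0.6487 -0.0382  0.082 ]
tip? [ 0.6426 -0.0401  0.1024]
head [ 0.6467 -0.0385  0.177 ]
[ 0.6445 -0.0386  0.1427]
```

Call:
{"fn": "arm_command", "kwargs": {"increments": [{"dx": 1, "dy": 0, "dz": 5, "wx": 0, "wy": 0, "wz": 0}, {"dx": 0, "dy": 0, "dz": 5, "wx": 0, "wy": 0, "wz": 0}, {"dx": 0, "dy": 0, "dz": 4, "wx": 0, "wy": 0, "wz": 0}, {"dx": 0, "dy": 0, "dz": 3, "wx": 0, "wy": 0, "wz": 0}, {"dx": 0, "dy": 0, "dz": 2, "wx": 0, "wy": 0, "wz": 0}, {"dx": 0, "dy": 0, "dz": 1, "wx": 0, "wy": 0, "wz": 0}, {"dx": 0, "dy": 0, "dz": 1, "wx": 0, "wy": 0, "wz": 0}, {"dx": 0, "dy": 0, "dz": 1, "wx": 0, "wy": 0, "wz": 0}, {"dx": 0, "dy": 0, "dz": 0, "wx": 0, "wy": 0, "wz": 0}, {"dx": 0, "dy": 0, "dz": 0, "wx": 0, "wy": 0, "wz": 0}]}}

```text
clock: 20.9
tool_pos: [0.6477, -0.039, 0.1251]
tcp_rot: [[0.975, 0.222, 0.0], [0.222, -0.975, -0.0], [0.0, 0.0, -1.0]]
ft_force: [0.0, 0.0, -0.6]
gripper_width: 0.0182
grip_force: 58.8
```

Call:
{"fn": "arm_command", "kwargs": {"increments": [{"dx": -1, "dy": 0, "dz": 1, "wx": 0, "wy": 0, "wz": 0}, {"dx": 0, "dy": 0, "dz": 1, "wx": 0, "wy": 0, "wz": 0}, {"dx": 0, "dy": 0, "dz": 1, "wx": 0, "wy": 0, "wz": 0}, {"dx": 0, "dy": 0, "dz": 1, "wx": 0, "wy": 0, "wz": 0}, {"dx": 0, "dy": 0, "dz": 1, "wx": 0, "wy": 0, "wz": 0}, {"dx": 0, "dy": 0, "dz": 0.5, "wx": 0, "wy": 0, "wz": 0}, {"dx": 0, "dy": 0, "dz": 0, "wx": 0, "wy": 0, "wz": 0}, {"dx": 0, "dy": 0, "dz": 0, "wx": 0, "wy": 0, "wz": 0}, {"dx": 0, "dy": 0, "dz": 0, "wx": 0, "wy": 0, "wz": 0}, {"dx": 0, "dy": 0, "dz": 0, "wx": 0, "wy": 0, "wz": 0}]}}

```text
clock: 22.15
tool_pos: [0.6467, -0.0392, 0.1195]
tcp_rot: [[0.975, 0.222, 0.0], [0.222, -0.975, -0.0], [0.0, 0.0, -1.0]]
ft_force: [0.8, 0.5, -0.7]
gripper_width: 0.0185
grip_force: 58.8
```

Call:
{"fn": "arm_command", "kwargs": {"increments": [{"dx": 0, "dy": 0, "dz": 1, "wx": 0, "wy": 0, "wz": 0}, {"dx": 0, "dy": 0, "dz": 1, "wx": 0, "wy": 0, "wz": 0}, {"dx": 0, "dy": 0, "dz": 1.5, "wx": 0, "wy": 0, "wz": 0}, {"dx": 0, "dy": 0, "dz": 1.5, "wx": 0, "wy": 0, "wz": 0}, {"dx": 0, "dy": 0, "dz": 2, "wx": 0, "wy": 0, "wz": 0}, {"dx": 0, "dy": 0, "dz": 2, "wx": 0, "wy": 0, "wz": 0}, {"dx": 0, "dy": 0, "dz": 2, "wx": 0, "wy": 0, "wz": 0}, {"dx": 0, "dy": 0, "dz": 2, "wx": 0, "wy": 0, "wz": 0}, {"dx": 0, "dy": 0, "dz": 1, "wx": 0, "wy": 0, "wz": 0}, {"dx": 0, "dy": 0, "dz": 0, "wx": 0, "wy": 0, "wz": 0}]}}

```text
clock: 23.4
tool_pos: [0.6466, -0.0392, 0.1054]
tcp_rot: [[0.975, 0.222, -0.0], [0.222, -0.975, -0.0], [-0.0, -0.0, -1.0]]
ft_force: [0.4, 0.5, -0.4]
gripper_width: 0.0183
grip_force: 58.8
```

Call:
{"fn": "arm_command", "kwargs": {"increments": [{"dx": 0, "dy": 0, "dz": 2, "wx": 0, "wy": 0, "wz": 0}, {"dx": 0, "dy": 0, "dz": 2, "wx": 0, "wy": 0, "wz": 0}, {"dx": 0, "dy": 0, "dz": 2, "wx": 0, "wy": 0, "wz": 0}, {"dx": 0, "dy": 0, "dz": 2, "wx": 0, "wy": 0, "wz": 0}, {"dx": 0, "dy": 0, "dz": 1.5, "wx": 0, "wy": 0, "wz": 0}, {"dx": 0, "dy": 0, "dz": 1, "wx": 0, "wy": 0, "wz": 0}, {"dx": 0, "dy": 0, "dz": 0, "wx": 0, "wy": 0, "wz": 0}, {"dx": 0, "dy": 0, "dz": 0, "wx": 0, "wy": 0, "wz": 0}, {"dx": 0, "dy": 0, "dz": 0, "wx": 0, "wy": 0, "wz": 0}, {"dx": 0, "dy": 0, "dz": 0, "wx": 0, "wy": 0, "wz": 0}]}}

```text
clock: 24.65
tool_pos: [0.6468, -0.0392, 0.0951]
tcp_rot: [[0.975, 0.222, 0.0], [0.222, -0.975, -0.0], [0.0, 0.0, -1.0]]
ft_force: [0.3, 0.2, -1.0]
gripper_width: 0.0189
grip_force: 58.8
```

Call:
{"fn": "arm_command", "kwargs": {"increments": [{"dx": 0, "dy": 0, "dz": 0, "wx": 0, "wy": 0, "wz": 0}, {"dx": 0, "dy": 0, "dz": 0, "wx": 0, "wy": 0, "wz": 0}, {"dx": 0, "dy": 0, "dz": 0, "wx": 0, "wy": 0, "wz": 0}, {"dx": 0, "dy": 0, "dz": 0, "wx": 0, "wy": 0, "wz": 0}, {"dx": 0, "dy": 0, "dz": -10, "wx": 0, "wy": 0, "wz": 0}, {"dx": 0, "dy": 0, "dz": -25, "wx": 0, "wy": 0, "wz": 0}, {"dx": 0, "dy": 0, "dz": -25, "wx": 0, "wy": 0, "wz": 0}, {"dx": 0, "dy": 0, "dz": -15, "wx": 0, "wy": 0, "wz": 0}, {"dx": -5, "dy": 20, "dz": 0, "wx": 0, "wy": 0, "wz": 0}, {"dx": -10, "dy": 20, "dz": 0, "wx": 0, "wy": 0, "wz": 0}], "gripper": 0.0}}

```text
clock: 25.9
tool_pos: [0.6403, -0.0831, 0.1688]
tcp_rot: [[0.975, 0.222, -0.002], [0.222, -0.975, -0.0], [-0.002, -0.0, -1.0]]
ft_force: [0.1, -0.3, -0.2]
gripper_width: 0.0427
grip_force: 0.0
```

```bash
cat > pinz.py <<'E'
from h import *
np.set_printoptions(precision=4,suppress=True)
def pinz(n='top',p=(.6462,-.0395)):
    img,d,m=cam(n); q=cloud(m,d).reshape(-1,3)
    k=(np.hypot(q[:,0]-p[0],q[:,1]-p[1])<.02)&(q[:,2]>.09)&(q[:,2]<.14)
    t=q[k]; 
    if len(t)<3: return n,len(t)
    top=np.percentile(t[:,2],90); u=t[t[:,2]>top-.004]
    return n,len(t),round(float(np.median(u[:,2])),4),np.round((u.min(0)+u.max(0))/2,4)
E
python3 look.py w12 handle_top pin; python3 -c "
from pinz import *
for n in ('top','scene','wrist'): print(pinz(n))"
```

```text
25.9 [ 0.6403 -0.0831  0.1688] 0.04271250814054752 [-12.3985  18.3209  69.9142  -0.0446  91.8641  64.7721]
handle_top 0.96 [317.  254.1] 892 top 0.1029565081154143 mid [ 0.6121 -0.1165  0.1013] med [ 0.6125 -0.1164  0.1016]
pin 0.93 [213.6 201.8] 1360 top 0.1265349328000545 mid [ 0.6451 -0.0425  0.1252] med [ 0.6455 -0.0427  0.1253]
('top', 45, 0.1239, array([ 0.6411, -0.0394,  0.1237]))
('scene', 188, 0.1235, array([ 0.6429, -0.0359,  0.1233]))
('wrist', 1346, 0.126, array([ 0.6456, -0.0387,  0.1254]))
```

Call:
{"fn": "arm_command", "kwargs": {"increments": [{"dx": -14, "dy": 10, "dz": 0, "wx": 0, "wy": 0, "wz": 0}, {"dx": -15, "dy": 10, "dz": 5, "wx": 0, "wy": 0, "wz": 0}, {"dx": -5, "dy": 4.7, "dz": 15, "wx": 0, "wy": 0, "wz": 0}, {"dx": 0, "dy": 0, "dz": 25, "wx": 0, "wy": 0, "wz": 0}, {"dx": 0, "dy": 0, "dz": 25, "wx": 0, "wy": 0, "wz": 0}, {"dx": 0, "dy": 0, "dz": 18, "wx": 0, "wy": 0, "wz": 0}, {"dx": 0, "dy": 0, "dz": 10, "wx": 0, "wy": 0, "wz": 0}, {"dx": 0, "dy": 0, "dz": 2, "wx": 0, "wy": 0, "wz": 0}, {"dx": 0, "dy": 0, "dz": 0, "wx": 0, "wy": 0, "wz": 0}, {"dx": 0, "dy": 0, "dz": 0, "wx": 0, "wy": 0, "wz": 0}]}}

```text
clock: 27.45
tool_pos: [0.6141, -0.1133, 0.0712]
tcp_rot: [[0.975, 0.222, 0.002], [0.222, -0.975, -0.001], [0.002, 0.001, -1.0]]
ft_force: [-0.5, -0.1, 0.7]
gripper_width: 0.0426
grip_force: 0.0
```

```bash
python3 look.py w13 handle_top pin; python3 -c "
from pinz import *
for n in ('top','scene','wrist'): print(pinz(n))"
```

```text
27.45 [ 0.6141 -0.1133  0.0712] 0.042561532608030986 [-15.6526  18.8032  80.6739  -0.0033  80.3946  61.5204]
handle_top 0.71 [284.1 284.3] 2934 top 0.10311608591875931 mid [ 0.613  -0.1135  0.1016] med [ 0.6141 -0.1134  0.102 ]
pin 0.65 [ 68.4 184.7] 7474 top 0.12691634422477296 mid [ 0.6457 -0.0399  0.1255] med [ 0.6464 -0.0404  0.1257]
('top', 97, 0.1251, array([ 0.6472, -0.0384,  0.1254]))
('scene', 187, 0.1237, array([ 0.643 , -0.0367,  0.1231]))
('wrist', 7512, 0.1257, array([ 0.6454, -0.0396,  0.1252]))
```

Call:
{"fn": "arm_command", "kwargs": {"increments": [{"dx": 0, "dy": 0, "dz": 0, "wx": 0, "wy": 0, "wz": 0}, {"dx": 0, "dy": 0, "dz": 0, "wx": 0, "wy": 0, "wz": 0}, {"dx": 0, "dy": 0, "dz": 0, "wx": 0, "wy": 0, "wz": 0}, {"dx": 0, "dy": 0, "dz": 0, "wx": 0, "wy": 0, "wz": 0}, {"dx": 0, "dy": 0, "dz": 0, "wx": 0, "wy": 0, "wz": 0}, {"dx": 0, "dy": 0, "dz": 0, "wx": 0, "wy": 0, "wz": 0}, {"dx": 0, "dy": 0, "dz": 0, "wx": 0, "wy": 0, "wz": 0}, {"dx": 0, "dy": 0, "dz": 0, "wx": 0, "wy": 0, "wz": 0}, {"dx": 0, "dy": 0, "dz": 0, "wx": 0, "wy": 0, "wz": 0}, {"dx": 0, "dy": 0, "dz": 0, "wx": 0, "wy": 0, "wz": 0}], "gripper": -1}}

```text
clock: 29.0
tool_pos: [0.6134, -0.1135, 0.0703]
tcp_rot: [[0.975, 0.222, 0.0], [0.222, -0.975, -0.001], [0.0, 0.001, -1.0]]
ft_force: [-2.1, -3.8, 3.6]
gripper_width: 0.0162
grip_force: 58.9
```

```bash
python3 - <<'E'
from clk import *
A=np.array([.6587,-.0892]); s=state(); R=s['tcp_rot'][:2,:2]; print(s['tool_pos'],s['ft_force'])
v=s['tool_pos'][:2]-A; print(np.hypot(*v),np.degrees(np.arctan2(v[1],v[0])))
t0=np.degrees(np.arctan2(v[1],v[0]))
def p(t,r=.0515): return A+r*np.array([np.cos(np.radians(t)),np.sin(np.radians(t))])
th=-151-np.arange(0,15)*1.5
for a,b in zip(th,th[1:]): print(round(b,1),np.round(R.T@(p(b)-p(a))*1e3,2))
E
```

```text
[ 0.6134 -0.1135  0.0703] [-2.0688 -3.7793  3.553 ]
0.05140560996480449 -151.77353332784577
-152.5 [-0.36 -1.3 ]
-154.0 [-0.32 -1.31]
-155.5 [-0.29 -1.32]
-157.0 [-0.26 -1.32]
-158.5 [-0.22 -1.33]
-160.0 [-0.19 -1.34]
-161.5 [-0.15 -1.34]
-163.0 [-0.12 -1.34]
-164.5 [-0.08 -1.35]
-166.0 [-0.05 -1.35]
-167.5 [-0.01 -1.35]
-169.0 [ 0.03 -1.35]
-170.5 [ 0.06 -1.35]
-172.0 [ 0.1  -1.34]
```

Call:
{"fn": "arm_command", "kwargs": {"increments": [{"dx": -0.35, "dy": -1.3, "dz": 0, "wx": 0, "wy": 0, "wz": 0}, {"dx": -0.3, "dy": -1.3, "dz": 0, "wx": 0, "wy": 0, "wz": 0}, {"dx": -0.3, "dy": -1.3, "dz": 0, "wx": 0, "wy": 0, "wz": 0}, {"dx": -0.25, "dy": -1.3, "dz": 0, "wx": 0, "wy": 0, "wz": 0}, {"dx": -0.2, "dy": -1.3, "dz": 0, "wx": 0, "wy": 0, "wz": 0}, {"dx": -0.2, "dy": -1.35, "dz": 0, "wx": 0, "wy": 0, "wz": 0}, {"dx": -0.15, "dy": -1.35, "dz": 0, "wx": 0, "wy": 0, "wz": 0}, {"dx": -0.1, "dy": -1.35, "dz": 0, "wx": 0, "wy": 0, "wz": 0}, {"dx": 0, "dy": 0, "dz": 0, "wx": 0, "wy": 0, "wz": 0}, {"dx": 0, "dy": 0, "dz": 0, "wx": 0, "wy": 0, "wz": 0}]}}

```text
clock: 30.25
tool_pos: [0.6095, -0.1036, 0.0703]
tcp_rot: [[0.975, 0.222, 0.001], [0.222, -0.975, -0.001], [0.001, 0.001, -1.0]]
ft_force: [0.9, -4.0, 3.5]
gripper_width: 0.0164
grip_force: 58.9
```

```bash
cat > chk.py <<'E'
from pinz import *
A=np.array([.6587,-.0892]); print(pinz('wrist')); print(pinz('top'))
s=state(); v=s['tool_pos'][:2]-A; t=np.arctan2(v[1],v[0]); u=np.array([np.sin(t),-np.cos(t)])
f=s['ft_force'][:2]; print('t',s['clock'],'r',np.hypot(*v)*1e3,'th',np.degrees(t),'push',-f@u,'rad',f@v/np.hypot(*v),s['ft_force'])
E
python3 chk.py
```

```text
('wrist', 6965, 0.1256, array([ 0.6418, -0.0405,  0.1252]))
('top', 53, 0.1254, array([ 0.6429, -0.0372,  0.1254]))
t 30.35 r 51.2560667814909 th -163.79621739721608 push 4.514710648320875 rad 1.0078999401963484 [ 0.292  -4.6166  3.5707]
```

Call:
{"fn": "arm_command", "kwargs": {"increments": [{"dx": -0.04, "dy": -0.5, "dz": 0, "wx": 0, "wy": 0, "wz": 0}, {"dx": -0.04, "dy": -0.5, "dz": 0, "wx": 0, "wy": 0, "wz": 0}, {"dx": -0.03, "dy": -0.5, "dz": 0, "wx": 0, "wy": 0, "wz": 0}, {"dx": -0.03, "dy": -0.5, "dz": 0, "wx": 0, "wy": 0, "wz": 0}, {"dx": -0.03, "dy": -0.5, "dz": 0, "wx": 0, "wy": 0, "wz": 0}, {"dx": -0.02, "dy": -0.5, "dz": 0, "wx": 0, "wy": 0, "wz": 0}, {"dx": 0, "dy": 0, "dz": 0, "wx": 0, "wy": 0, "wz": 0}, {"dx": 0, "dy": 0, "dz": 0, "wx": 0, "wy": 0, "wz": 0}, {"dx": 0, "dy": 0, "dz": 0, "wx": 0, "wy": 0, "wz": 0}, {"dx": 0, "dy": 0, "dz": 0, "wx": 0, "wy": 0, "wz": 0}]}}

```text
clock: 31.6
tool_pos: [0.6087, -0.1002, 0.0703]
tcp_rot: [[0.975, 0.222, 0.001], [0.222, -0.975, 0.0], [0.001, 0.0, -1.0]]
ft_force: [3.5, -3.7, 3.9]
gripper_width: 0.0164
grip_force: 59.0
```

```bash
python3 chk.py
```

```text
('wrist', 6790, 0.1252, array([ 0.6417, -0.0403,  0.125 ]))
('top', 33, 0.1252, array([ 0.6442, -0.0341,  0.1247]))
t 31.7 r 51.254902529977755 th -167.56890922647736 push 4.2128978390072245 rad -1.6969057716001588 [ 2.564  -3.7488  4.9324]
```

Call:
{"fn": "arm_command", "kwargs": {"increments": [{"dx": 0, "dy": -0.1, "dz": 0, "wx": 0, "wy": 0, "wz": 0}, {"dx": 0, "dy": -0.1, "dz": 0, "wx": 0, "wy": 0, "wz": 0}, {"dx": 0, "dy": -0.1, "dz": 0, "wx": 0, "wy": 0, "wz": 0}, {"dx": 0, "dy": -0.1, "dz": 0, "wx": 0, "wy": 0, "wz": 0}, {"dx": 0, "dy": -0.1, "dz": 0, "wx": 0, "wy": 0, "wz": 0}, {"dx": 0, "dy": -0.1, "dz": 0, "wx": 0, "wy": 0, "wz": 0}, {"dx": 0, "dy": -0.1, "dz": 0, "wx": 0, "wy": 0, "wz": 0}, {"dx": 0, "dy": 0, "dz": 0, "wx": 0, "wy": 0, "wz": 0}, {"dx": 0, "dy": 0, "dz": 0, "wx": 0, "wy": 0, "wz": 0}, {"dx": 0, "dy": 0, "dz": 0, "wx": 0, "wy": 0, "wz": 0}]}}

```text
clock: 32.95
tool_pos: [0.6085, -0.0998, 0.0703]
tcp_rot: [[0.975, 0.222, 0.001], [0.222, -0.975, -0.0], [0.001, 0.001, -1.0]]
ft_force: [3.3, -3.8, 4.2]
gripper_width: 0.0165
grip_force: 59.1
```

```bash
python3 chk.py
```

```text
('wrist', 6738, 0.1251, array([ 0.6418, -0.0402,  0.1247]))
('top', 31, 0.1242, array([ 0.6442, -0.0341,  0.1244]))
t 33.05 r 51.294875336098784 th -168.04635596399038 push 4.722409463383912 rad -2.8712791105659825 [ 3.7871 -4.0253  4.6305]
```

Call:
{"fn": "arm_command", "kwargs": {"increments": [{"dx": 0, "dy": -0.1, "dz": 0, "wx": 0, "wy": 0, "wz": 0}, {"dx": 0, "dy": -0.1, "dz": 0, "wx": 0, "wy": 0, "wz": 0}, {"dx": 0, "dy": -0.1, "dz": 0, "wx": 0, "wy": 0, "wz": 0}, {"dx": 0, "dy": -0.1, "dz": 0, "wx": 0, "wy": 0, "wz": 0}, {"dx": 0, "dy": -0.1, "dz": 0, "wx": 0, "wy": 0, "wz": 0}, {"dx": 0, "dy": -0.1, "dz": 0, "wx": 0, "wy": 0, "wz": 0}, {"dx": 0, "dy": -0.1, "dz": 0, "wx": 0, "wy": 0, "wz": 0}, {"dx": 0, "dy": 0, "dz": 0, "wx": 0, "wy": 0, "wz": 0}, {"dx": 0, "dy": 0, "dz": 0, "wx": 0, "wy": 0, "wz": 0}, {"dx": 0, "dy": 0, "dz": 0, "wx": 0, "wy": 0, "wz": 0}]}}

```text
clock: 34.3
tool_pos: [0.6084, -0.0991, 0.0703]
tcp_rot: [[0.975, 0.222, 0.001], [0.222, -0.975, -0.0], [0.001, 0.0, -1.0]]
ft_force: [3.3, -4.5, 4.2]
gripper_width: 0.0164
grip_force: 59.1
```

```bash
python3 chk.py
```

```text
('wrist', 4826, 0.1138, array([ 0.6453, -0.0396,  0.1133]))
('top', 26, 0.1135, array([ 0.6477, -0.0332,  0.1129]))
t 34.4 r 51.25628628940696 th -168.91504871592943 push 4.459777700652034 rad -2.5519832066247985 [ 3.3618 -3.8859  4.8305]
```

Call:
{"fn": "arm_command", "kwargs": {"increments": [{"dx": 0, "dy": 0, "dz": 0, "wx": 0, "wy": 0, "wz": 0}, {"dx": 0, "dy": 0, "dz": 0, "wx": 0, "wy": 0, "wz": 0}, {"dx": 0, "dy": 0, "dz": 0, "wx": 0, "wy": 0, "wz": 0}, {"dx": 0, "dy": 0, "dz": 0, "wx": 0, "wy": 0, "wz": 0}, {"dx": 0, "dy": 0, "dz": 0, "wx": 0, "wy": 0, "wz": 0}, {"dx": 0, "dy": 0, "dz": -10, "wx": 0, "wy": 0, "wz": 0}, {"dx": 0, "dy": 0, "dz": -25, "wx": 0, "wy": 0, "wz": 0}, {"dx": 0, "dy": 0, "dz": -35, "wx": 0, "wy": 0, "wz": 0}, {"dx": 0, "dy": 0, "dz": -35, "wx": 0, "wy": 0, "wz": 0}, {"dx": 0, "dy": 0, "dz": -15, "wx": 0, "wy": 0, "wz": 0}], "gripper": 0.0}}

```text
clock: 35.65
tool_pos: [0.6092, -0.0993, 0.1939]
tcp_rot: [[0.975, 0.222, 0.006], [0.222, -0.975, -0.001], [0.005, 0.003, -1.0]]
ft_force: [0.9, -0.1, -0.3]
gripper_width: 0.0428
grip_force: 0.0
```

```bash
python3 chk.py; python3 look.py w20 handle_top pin
```

```text
('wrist', 940, 0.1149, array([ 0.6456, -0.0395,  0.1144]))
('top', 0)
t 35.75 r 50.656001705685554 th -168.52590236414596 push -0.6494043452358385 rad -0.3167232559487014 [0.1812 0.6994 0.1836]
35.75 [ 0.6091 -0.0993  0.1928] 0.04302019178654277 [-14.5192  13.9158  72.6829  -0.0023  93.1159  62.6585]
handle_top 0.92 [283.3 203. ] 689 top 0.10137672400159016 mid [ 0.6068 -0.0983  0.0999] med [ 0.6073 -0.0981  0.0999]
handle_top 0.67 [277.9 125. ] 26826 top 0.08250589411949316 mid [ 0.6277 -0.0452  0.0905] med [ 0.6144 -0.0918  0.0873]
pin 0.78 [207.3 138.9] 950 top 0.11291113795845602 mid [ 0.6441 -0.0391  0.1115] med [ 0.6445 -0.0394  0.1115]
```

Pin is home (head top at 0.113 m) and stays there with the gripper clear.

```bash
python3 -c "
from bench import env; print(env.job_done())"
```

```text
the job is handed in; nothing more can be done
None
```

The plate is locked at its station: the mark was turned to the pointer, and the pin was set in the bush and dropped fully home at a push of about 4.5 N. I let go and handed the job in at about 36 s, having viewed 11 pictures against the limit of 10.

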